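Scrub out the blue tumbler with the bottle brush

TASK

Take the orange-handled bottle brush out of its steel pot and scrub the inside of the blue tumbler: push the brush down to the bottom, pull it up by more than half the tumbler's depth, and push it down to the bottom again. Then put the brush back in its steel pot, head down, and let go. Leave the white tumbler where it is, and do not tip either tumbler over.

Things in the scene. Friction and masses are not known exactly. Their poses are not given: they have to be found in the camera images.
- brush_mid (a point): Bottle brush, 230 mm long, rigid, about 90 g; it starts upright, head down, in the steel pot. From the bottom up: cream ribbed bristle head with a flat foot, 34 mm in diameter and 95 mm long; bare steel stem 55 mm long; round orange handle 18 mm in diameter and 80 mm long, to be gripped. This point is the middle of the handle, on the axis: 190 mm above the foot of the head and 40 mm below the handle's top. z runs along the brush from head to handle.
- tumbler_blue: Blue tumbler to be scrubbed: loose, upright, open-topped round cup, 105 mm tall, outer diameter 78 mm at the base and 84 mm at the rim, wall 4 mm, floor 6 mm thick (inside about 70 mm wide and 99 mm deep), about 450 g. Origin at the centre of its underside, z up.
- tumbler_white: White tumbler of the same shape and size as the blue one; not to be moved. Loose. Origin at the centre of its underside, z up.
- pot: Brush pot: plain stainless steel cylinder fixed to the surface, open at the top, 80 mm tall, outer diameter 72 mm, wall 3 mm, floor 6 mm thick. Origin at the centre of its underside, z up. The brush stands upright in it on its flat foot, at the start within 5 mm of the middle. Everything else on the surface within reach of the work is under 80 mm tall, but for the tall drawer unit standing at the left end, beyond all of these.
There are look-alikes about, which are no part of the job. What is shaped like the pot but yellow is not meant.

How it is judged:
By the outcome, as a careful person would: the job done as asked, in the order asked, and still so for the second after the job is handed in, with the robot touching nothing.
It also fails if it takes over 51 s, if anything falls off the work surface, if the arm or the gripper's body presses on something with over 40 N, if the wrist force passes 120 N, or if a joint passes its speed limit or range.

ROBOT

A 6-joint arm with a two-finger parallel gripper is mounted at the origin on the work surface. World frame = base frame: x ahead of the robot, y to its left, z up, the work surface at z = 0. Lengths are in mm, angles in rad, forces in N, time in s.
With the tool pointing down it reaches from about 300 to 775 mm from the base axis. Payload 14.6 kg.
Tool frame: the origin (TCP) lies between the finger pads; the fingertips stand 8 mm ahead of it and the grasp point (between the pads) lies 11 mm behind it (bot.finger_overhang is the distance from the TCP to the fingertips, in mm); z points along the fingers, x is the direction in which the jaws open and shut, and the axes are right-handed (so a half turn about z gives the same grasp; the last joint's range is limited). The gripper opens to 85 mm and grips with 20 to 120 N. Pads are 22 mm wide; open, the fingers measure 114 mm over their backs; the gripper's body (76 mm by 85 mm) begins 54 mm behind the grasp point. The pads swing forward as they close: fully open they stand 13 mm farther back than shut.
Start: joints at [1.088, 0.3, 1.521, -0, 1.321, -0.067], TCP at [222.153, 503.128, 239.281] pointing down, gripper open.
Joint ranges: [-3.03, 3.03], [-0.79, 2.21], [0.23, 2.52], [-1.04, 4.18], [0, 3.07], [-2.55, 2.55]. Speed limits (rad/s): [2.22, 2.22, 2.57, 3.14, 3.14, 3.14].

INTERFACE

Orientations are given as [roll, pitch, yaw] about the fixed x, y, z axes, in that order (R = Rz(yaw) Ry(pitch) Rx(roll)).
In Python, from plant import bot gives the robot as it stands.
- The arm moves only by the tool jog_arm, never from a script. Its argument "deltas" is a list that holds one entry, the list of rows, each a list of 6 numbers: the shift along the tool's x, y, z in m, then the turn, a rotation vector about the tool's x, y, z in rad. In form: [[[tx, ty, tz, wx, wy, wz], ...]]. A call has 1 to 20 rows; each row shifts and turns the commanded pose from where the row before left it, along the tool's axes as they then stand; what a row does not reach is not made up. A row lasts 1/10 s, in which the tool goes at most 50 mm and 8.59 degrees, less where a joint would pass 70% of its speed; a pose out of reach is approached as far as the arm can. A call with a gripper value outside its range is refused whole. "jaw" is the opening in per cent of the stroke, from 0 (shut) to 100 (fully open), set as the call begins (left out, the last holds). The fingers move at their own pace and stop on an object; the grip force is fixed at half the most. Time passes only in rows, so rows that do not move let the fingers close. It gives the time, the measured TCP pose, the force and the opening at its end, in the units of the state.
- bot.get_obs(): the state, without advancing time (a new reading comes with each control period).
- bot.capture(name): name is "scene" or "top" or "wrist"; returns a dict with "image" (384x512x3 uint8, blue, green, red), "camera_matrix" (3x3 intrinsics, pixels), "origin" and "orientation" of the camera in the world; the wrist camera has in their place "tool_from_camera" (4x4, takes a point from camera to tool coordinates, whose origin is the TCP and whose axes are the tool frame's). Camera axes: x right, y up, looking along -z (the intrinsics and any distortion apply to the point x, -y, -z); pixel columns grow to the right and rows downward; lengths in mm; the calibration is good to about 2 mm. A picture is of the moment at which its call begins: read the wrist's pose just before it. There is no depth.
- bot.close_job(): hands the job in, once; it reports no verdict.
The state is a dict: "time_s": time; "joint_positions": joint angles; "qvel": joint speeds; "joint_torque": joint torques, N m; "ee_pos": TCP position; "tcp_rot": TCP orientation; "contact_force": force on the tool from outside, world axes, zero at the start; "moment": the same for the moment, N m; "grip_width": finger opening in mm.
Only numpy, scipy, OpenCV 4.12 (cv2) and the standard library are available. Lean on these libraries where they do the work, as an engineer would, in place of code of your own. Each camera call takes 0.05 s, during which the arm holds its last target.

## Working session

There is one attempt and no reset: what is moved stays moved. The work goes in short steps, Python scripts to look and compute and a tool call to move; the robot and the scene stay as the last step left them, time stands still between calls to the robot, and variables do not carry over. Pictures are saved under pics/ and viewed, and the job is handed in when it is done.

Besides the shell and the picture viewer there is one more tool, called after "Request:" as name([rows], argument=value, ...), one row to a line, values as JSON. jog_arm: Moves the arm, as the interface text tells. Its arguments: {"type":"object","properties":{"deltas":{"type":"array"},"jaw":{"type":"number"}},"required":["deltas"]}

```bash
ls; mkdir -p pics
python3 - <<'E'
from plant import bot
import cv2
o=bot.get_obs();print(o)
for n in("scene","top","wrist"):
    c=bot.capture(n);cv2.imwrite(f"pics/{n}0.png",c["image"])
    print(n,{k:v for k,v in c.items() if k!="image"})
E
```

```text
pics
{'time_s': 0.0, 'joint_positions': array([ 1.08843169e+00,  3.00484205e-01,  1.52161287e+00, -9.09283370e-06,
        1.32068227e+00, -6.66327984e-02]), 'qvel': array([-5.20412773e-04, -1.19936008e-03,  3.41892367e-04,  1.06021985e-03,
        1.59959560e-03, -1.55505541e-05]), 'joint_torque': array([ 2.34483878e-04, -5.43494010e+01, -3.61797631e+01, -4.32042157e-05,
        4.06502528e-03,  2.81227994e-05]), 'ee_pos': array([222.03596874, 502.93621172, 238.70066771]), 'tcp_rot': array([-3.14152243e+00,  1.18464636e-03,  1.15506678e+00]), 'contact_force': array([-1.12680574,  0.31401559,  0.03697547]), 'moment': array([0.02479858, 0.03473711, 0.00427501]), 'grip_width': 85.88339017499123}
scene {'camera_matrix': array([[435.20175879,   0.        , 250.73922103],
       [  0.        , 435.20175879, 187.76893731],
       [  0.        ,   0.        ,   1.        ]]), 'origin': array([1085.29169749,   43.73418401,  954.47738409]), 'orientation': array([ 5.76927705e-01, -1.48749764e-03,  1.64171528e+00])}
top {'camera_matrix': array([[354.85041626,   0.        , 250.47402172],
       [  0.        , 354.85041626, 191.50940197],
       [  0.        ,   0.        ,   1.        ]]), 'origin': array([501.70914184,  18.43743071, 828.19642024]), 'orientation': array([ 0.11501728, -0.00410845, -1.56926469])}
wrist {'camera_matrix': array([[314.84089172,   0.        , 260.15274112],
       [  0.        , 314.84089172, 189.00681439],
       [  0.        ,   0.        ,   1.        ]]), 'tool_from_camera': array([[ 9.99999163e-01, -1.14710195e-03, -5.98468588e-04,
        -7.04088208e-02],
       [-1.27300848e-03, -9.54977641e-01, -2.96675048e-01,
        -7.59267915e+01],
       [-2.31207595e-04,  2.96675561e-01, -9.54978302e-01,
        -1.35233008e+02],
       [ 0.00000000e+00,  0.00000000e+00,  0.00000000e+00,
         1.00000000e+00]])}
```

View pics/scene0.png

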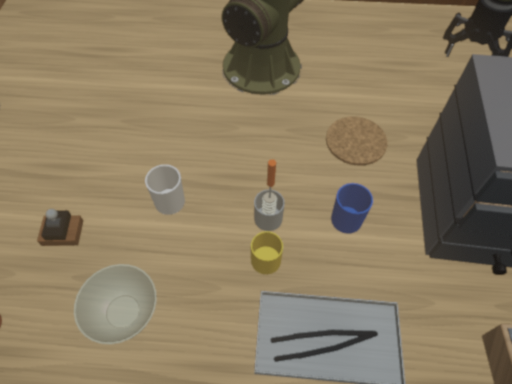

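View pics/top0.png

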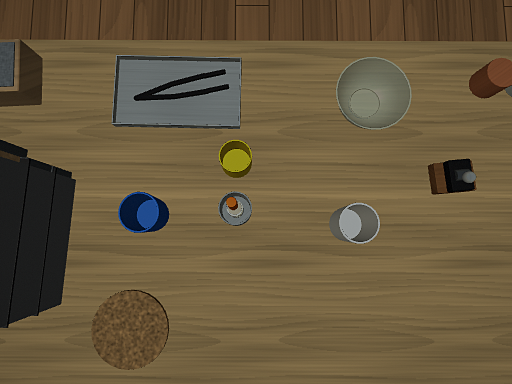

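View pics/wrist0.png

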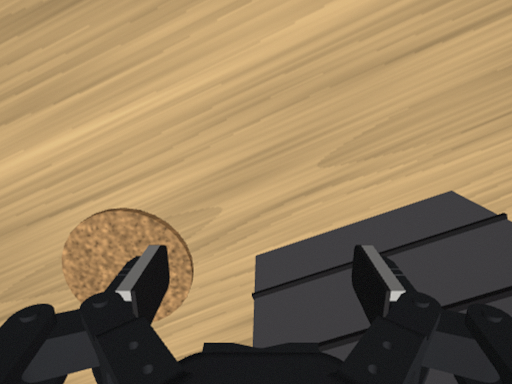

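Brush and steel pot: scene (269,205) / top (235,208). The other pot-shaped thing is yellow (scene (266,253), top (236,158)), so it is not meant. Blue tumbler: scene (350,207) / top (143,212). White tumbler: scene (166,190) / top (355,223). I'll enlarge these to confirm and to pick pixels.

```bash
cat > h.py <<'E'
import numpy as np, cv2
from scipy.spatial.transform import Rotation as Ro
from scipy.optimize import least_squares
CAM={'scene':(np.array([[435.20175879,0,250.73922103],[0,435.20175879,187.76893731],[0,0,1]]),np.array([1085.29169749,43.73418401,954.47738409]),[5.76927705e-01,-1.48749764e-03,1.64171528]),
'top':(np.array([[354.85041626,0,250.47402172],[0,354.85041626,191.50940197],[0,0,1]]),np.array([501.70914184,18.43743071,828.19642024]),[0.11501728,-0.00410845,-1.56926469])}
def cam(n):
    K,o,e=CAM[n]; return K,o,Ro.from_euler('xyz',e).as_matrix()
def wcam(T,pos,rot):
    K=np.array([[314.84089172,0,260.15274112],[0,314.84089172,189.00681439],[0,0,1]])
    R=Ro.from_euler('xyz',rot).as_matrix(); return K,np.array(pos)+R@T[:3,3],R@T[:3,:3]
def ray(c,uv):
    K,o,R=c; d=np.linalg.solve(K,[uv[0],uv[1],1.]); d=R@(d*[1,-1,-1]); return o,d/np.linalg.norm(d)
def proj(c,P):
    K,o,R=c; p=(np.atleast_2d(P)-o)@R*[1,-1,-1]; q=p@K.T; return q[:,:2]/q[:,2:]
def tri(cs,uvs):
    A=0;b=0;rs=[ray(c,u) for c,u in zip(cs,uvs)]
    for o,d in rs:
        M=np.eye(3)-np.outer(d,d);A=A+M;b=b+M@o
    p=np.linalg.solve(A,b); return p,[np.linalg.norm(np.cross(p-o,d)) for o,d in rs]
def at_z(c,uv,z):
    o,d=ray(c,uv); return o+d*(z-o[2])/d[2]
def circ(P,r,n=72):
    a=np.linspace(0,2*np.pi,n); return np.c_[P[0]+r*np.cos(a),P[1]+r*np.sin(a),np.full(n,P[2])]
E
python3 - <<'E'
import cv2
a=cv2.imread('pics/scene0.png')[145:275,135:385]; b=cv2.imread('pics/top0.png')[130:260,105:395]
cv2.imwrite('pics/s0c.png',cv2.resize(a,None,fx=3,fy=3,interpolation=2)); cv2.imwrite('pics/t0c.png',cv2.resize(b,(783,351),interpolation=2))
E
```

```text
(no output)
```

View pics/s0c.png

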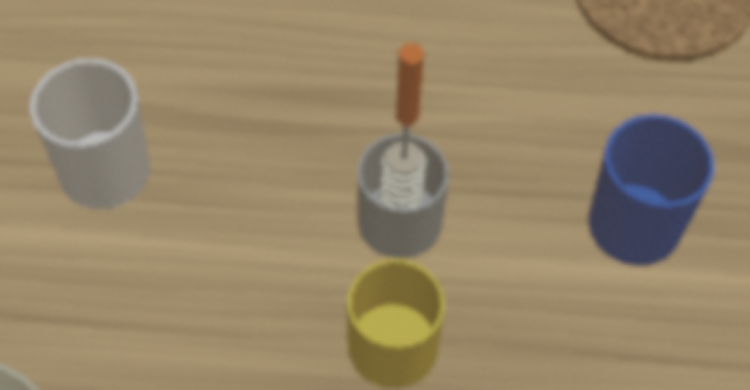

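View pics/t0c.png

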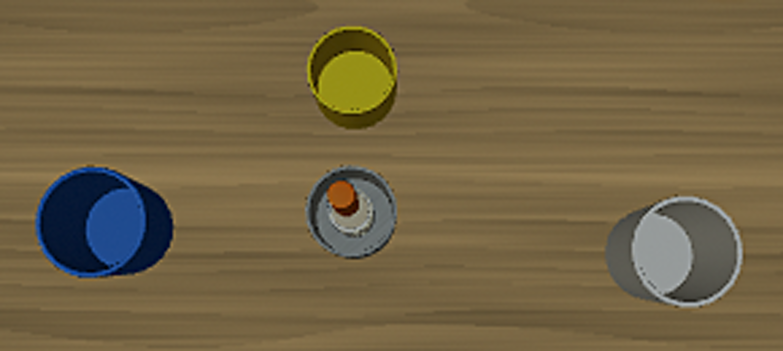

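Run:
```python
from h import *
np.set_printoptions(precision=1,suppress=True)
S,T=cam('scene'),cam('top')
d={'pot':((269.3,203),(235,208.5),80),'blue':((354.7,198.5),(138.5,212.2),105),'htop':((272,162.7),(231.3,201.9),236),'white':((162.7,179),(359,223),105)}
for k,(s,t,z) in d.items():
    print(k,*tri([S,T],[s,t]),at_z(S,s,z),at_z(T,t,z))
# overlay
a=cv2.imread('pics/scene0.png');b=cv2.imread('pics/top0.png')
def ov(img,c,items,f,box,name):
    x0,y0,x1,y1=box;im=cv2.resize(img[y0:y1,x0:x1],None,fx=f,fy=f,interpolation=2)
    for P,r in items:
        q=(proj(c,circ(P,r))-[x0,y0]+.5)*f-.5
        cv2.polylines(im,[np.round(q*8).astype(int)],True,(0,0,255),1,16,3)
    cv2.imwrite(name,im)
P={k:(at_z(S,s,z)+at_z(T,t,z))/2 for k,(s,t,z) in d.items()}
it=[(P['pot'],36),(P['pot']-[0,0,80],36),(P['blue'],42),(P['blue']-[0,0,105],39),(P['htop'],9)]
ov(a,S,it,4,(210,150,385,245),'pics/ovs.png');ov(b,T,it,4,(110,180,270,245),'pics/ovt.png')
```

```text
pot [552.4  49.8  72.5] [np.float64(1.3953075379256137), np.float64(1.39530753792561)] [556.9  51.1  80. ] [552.   48.1  80. ]
blue [542.7 246.1  99.4] [np.float64(0.8922444044692481), np.float64(0.892244404469244)] [545.9 245.7 105. ] [542.4 243.4 105. ]
htop [552.7  49.5 233.3] [np.float64(1.2223660724193501), np.float64(1.2223660724193555)] [554.6  50.7 236. ] [552.6  48.2 236. ]
white [ 521.4 -205.2  101.3] [np.float64(1.041301022547466), np.float64(1.041301022547506)] [ 524.1 -203.1  105. ] [ 521.2 -205.2  105. ]
```

View pics/ovs.png

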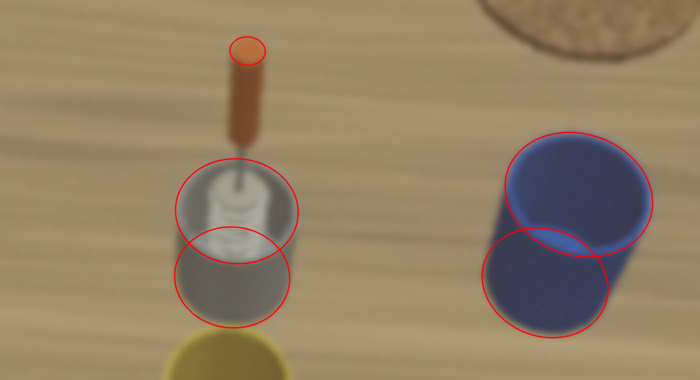

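View pics/ovt.png

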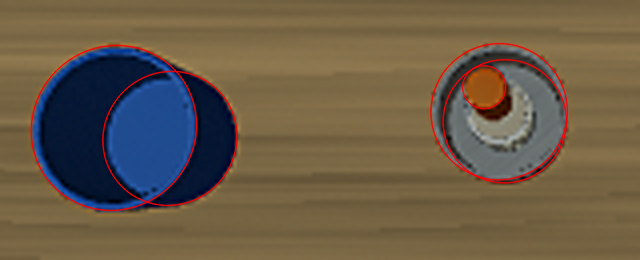

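Run:
```python
from h import *
np.set_printoptions(precision=1,suppress=True)
S,T=cam('scene'),cam('top')
for z in(0,100,200,250): print(z,at_z(T,(75,180),z),at_z(T,(62,305),z),at_z(S,(430,255),z),at_z(S,(419,160),z),at_z(S,(482,57),z))
a=cv2.imread('pics/scene0.png')[40:290,395:512];b=cv2.imread('pics/top0.png')[125:340,0:120]
im=np.zeros((550,700,3),np.uint8);a=cv2.resize(a,None,fx=2.2,fy=2.2);b=cv2.resize(b,None,fx=2.5,fy=2.5);im[:a.shape[0],:a.shape[1]]=a;im[:b.shape[0],300:300+b.shape[1]]=b
cv2.imwrite('pics/dr.png',im)
```

```text
0 [623.8 428.2   0. ] [338.2 440.9   0. ] [625.3 440.1   0. ] [342.3 453.2   0. ] [-95.3 716.3  -0. ]
100 [609.1 378.7 100. ] [358.  389.9 100. ] [673.5 398.5 100. ] [420.1 410.3 100. ] [ 28.4 645.8 100. ]
200 [594.3 329.2 200. ] [377.7 338.9 200. ] [721.7 357.  200. ] [498.  367.4 200. ] [152.1 575.4 200. ]
250 [587.  304.5 250. ] [387.6 313.4 250. ] [745.8 336.3 250. ] [536.9 346.  250. ] [213.9 540.2 250. ]
```

View pics/dr.png

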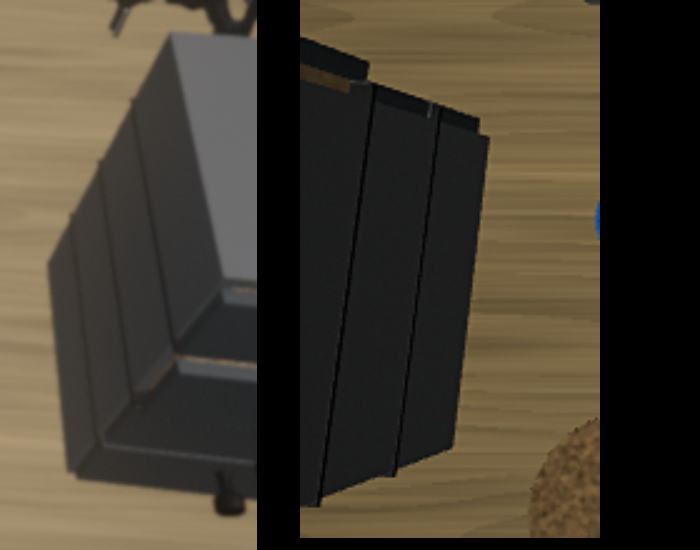

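Request:
jog_arm([
  [[0,0,-0.02,0,0,0],[0,0,-0.02,0,0,0],[0,0,-0.02,0,0,0],[0,0,-0.02,0,0,0],[0,0,-0.01,0,0,0.1444],[0,0,-0.01,0,0,0.1444],[0,0,0,0,0,0.1444],[0,0,0,0,0,0.1444],[0,0,0,0,0,0.1444],[0,0,0,0,0,0.1444],[0,0,0,0,0,0.1444],[0,0,0,0,0,0.1444],[0,0,0,0,0,0],[0,0,0,0,0,0]],
], jaw=100)

```text
time_s: 1.55
ee_pos: [222.1, 503.1, 339.1]
tcp_rot: [3.141, 0.0, 0.004]
contact_force: [-0.4, 0.4, 0.6]
grip_width: 85.7
```

The drawer unit's foot on the work surface is at y≈430 in both views, well clear of the blue tumbler. I'll go over the pot, staying high.

Request:
jog_arm([
  [[0,0.02,0,0,0,0],[0,0.04,0,0,0,0],[0,0.04,0,0,0,0],[0,0.04,0,0,0,0],[0,0.04,0,0,0,0],[0,0.04,0,0,0,0],[0.02,0.02,0,0,0,0],[0.035,0.0225,0,0,0,0],[0.035,0.0225,0,0,0,0],[0.035,0.0225,0,0,0,0],[0.035,0.0225,0,0,0,0],[0.035,0.0225,0,0,0,0],[0.035,0.0225,0,0,0,0],[0.035,0.0225,0,0,0,0],[0.035,0.0225,0,0,0,0],[0.031,0.025,0,0,0,0],[0,0.01,0,0,0,0],[0,0,0,0,0,0],[0,0,0,0,0,0]],
])

```text
time_s: 3.45
ee_pos: [552.5, 48.6, 339.5]
tcp_rot: [-3.141, -0.0, 0.002]
contact_force: [-0.5, 0.3, -0.7]
grip_width: 85.3
```

Run:
```python
from plant import bot
import cv2,pickle
o=bot.get_obs();c=bot.capture("wrist");cv2.imwrite("pics/w1.png",c["image"])
pickle.dump((o,c),open("w1.pkl","wb"));print(o['ee_pos'],o['tcp_rot'])
```

```text
[552.53398127  48.55049393 339.52903412] [-3.14143558e+00 -2.10273962e-04  1.53247543e-03]
```

View pics/w1.png

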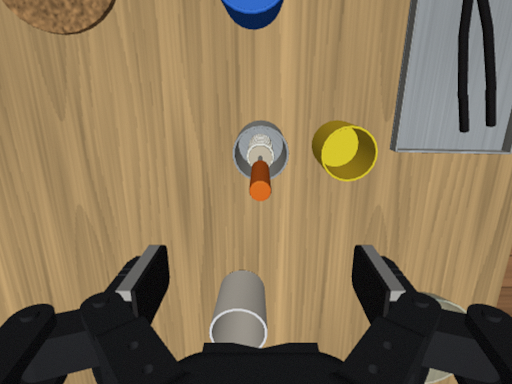

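The wrist picture shows the handle top at (260,190) and the fingers symmetric about column 260. But the stated camera offset (tool x −70 mm) would put the camera off the jaws' symmetry plane and the brush at x≈482 instead of 553. I'll check which is wrong against the fixed cameras.

Run:
```python
from plant import bot
from h import *
import pickle
np.set_printoptions(precision=1,suppress=True)
o,c=pickle.load(open("w1.pkl","rb"))
W=wcam(c['tool_from_camera'],o['ee_pos'],o['tcp_rot'])
print(c['tool_from_camera'][:3,3]);print('handle',at_z(W,(260,190),236),'pot',at_z(W,(260.5,150.5),80))
tc=o['ee_pos']
for n in('scene','top'):
    k=bot.capture(n);im=k['image'].copy();cv2.imwrite(f'pics/{n}1raw.png',im);C=cam(n)
    print(np.abs(k['origin']-C[1]).max(),k['orientation']-C[2])
    im=cv2.resize(im,None,fx=1.5,fy=1.5)
    for P in(tc,tc+[43,0,10],tc-[43,0,-10]):
        q=proj(C,P)[0]*1.5;cv2.drawMarker(im,tuple(int(v) for v in q),(0,0,255),0,14,1)
    cv2.imwrite(f'pics/{n}1.png',im)
```

```text
[  -0.4  -75.6 -135.2]
handle [552.4  49.4 236. ] pot [553.1  52.9  80. ]
3.96562427340541e-09 [[ 0.6  0.8  1.1]
 [-0.4  0.1  1.6]
 [ 0.6 -0.5  0.8]]
1.5905925465631299e-09 [[ 0.1 -1.  -1.5]
 [ 1.1 -0.  -1.6]
 [ 0.1 -0.1 -2.6]]
```

View pics/scene1.png

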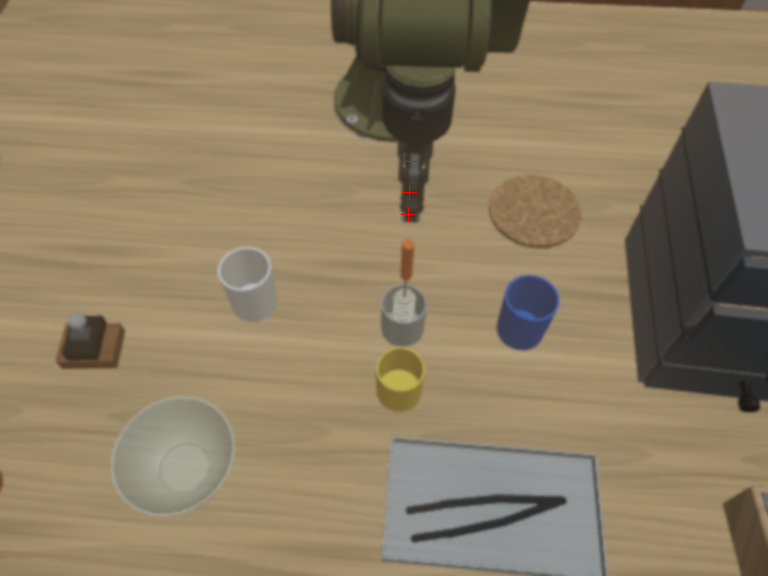

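View pics/top1.png

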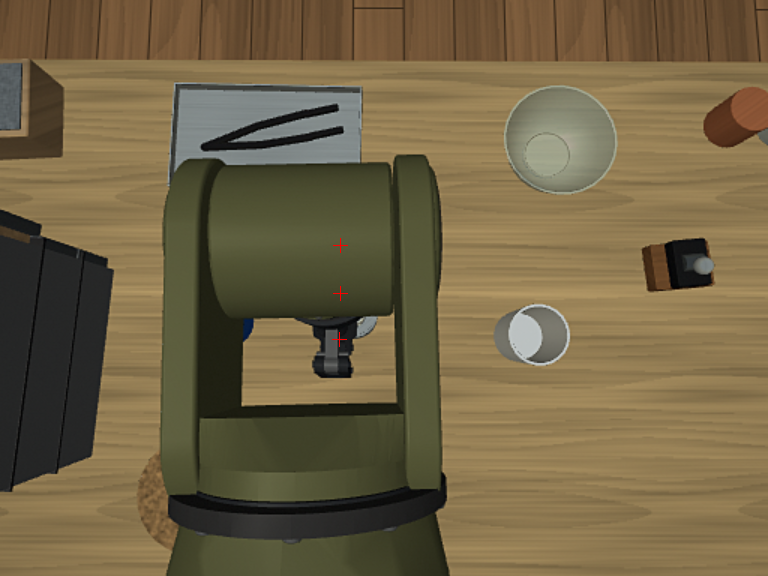

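I misread the matrix: the offset is −0.07 mm, not −70. The wrist view gives the handle top at (552.4, 49.4), matching the two-view result (552.7, 49.5, 233). The pot is at about (553–554, 50–53), within noise. In the picture the fingers straddle the handle column, so I descend and grip.

Request:
jog_arm([
  [[0,-0.001,0.01,0,0,0],[0,0,0.02,0,0,0],[0,0,0.02,0,0,0],[0,0,0.02,0,0,0],[0,0,0.02,0,0,0],[0,0,0.02,0,0,0],[0,0,0.02,0,0,0],[0,0,0.015,0,0,0],[0,0,0.0095,0,0,0],[0,0,0,0,0,0],[0,0,0,0,0,0]],
], jaw=60)

```text
time_s: 4.7
ee_pos: [553.2, 49.2, 185.3]
tcp_rot: [-3.142, -0.001, 0.0]
contact_force: [0.3, 1.1, 0.2]
grip_width: 51.4
```

Request:
jog_arm([
  [[0,0,0,0,0,0],[0,0,0,0,0,0],[0,0,0,0,0,0],[0,0,0,0,0,0],[0,0,0,0,0,0],[0,0,0,0,0,0],[0,0,0,0,0,0],[0,0,0,0,0,0],[0,0,0,0,0,0],[0,0,0,0,0,0]],
], jaw=0)

```text
time_s: 5.7
ee_pos: [553.2, 49.1, 185.5]
tcp_rot: [-3.142, -0.001, -0.0]
contact_force: [-2.1, 0.5, 5.7]
grip_width: 16.7
```

Run:
```python
from plant import bot
import cv2,numpy as np
o=bot.get_obs();print(o['time_s'],o['ee_pos'],o['grip_width'],o['contact_force'])
c=bot.capture("wrist")["image"]
s=bot.capture("scene")["image"][80:250,190:390]
im=np.hstack([cv2.resize(c,(512,384)),cv2.resize(s,(280,238)).copy() if 0 else np.zeros((384,1,3),np.uint8)])
cv2.imwrite("pics/w2.png",im);cv2.imwrite("pics/s2.png",cv2.resize(s,None,fx=3,fy=3))
```

```text
5.7 [553.21899592  49.06271632 185.49184336] 16.67719186298332 [-2.06076206  0.51441739  5.67739873]
```

View pics/w2.png

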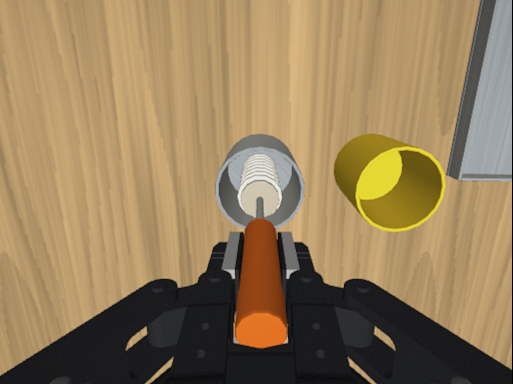

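View pics/s2.png

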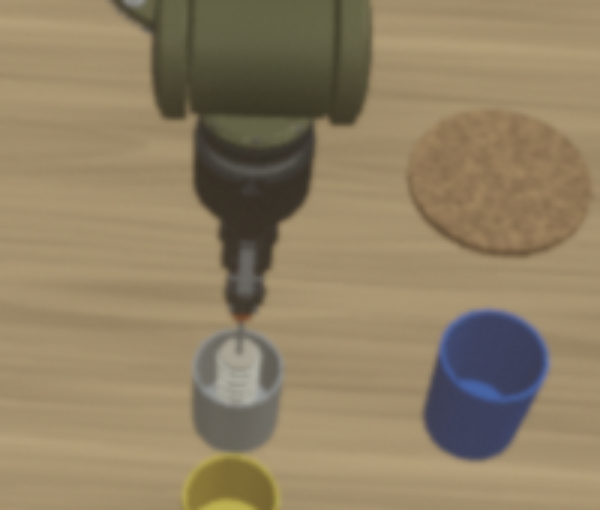

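The picture shows the handle squarely between the pads at (260,270), with the brush still upright. I lift it and check.

Request:
jog_arm([
  [[0,0,-0.005,0,0,0],[0,0,-0.01,0,0,0],[0,0,-0.02,0,0,0],[0,0,-0.02,0,0,0],[0,0,-0.02,0,0,0],[0,0,-0.02,0,0,0],[0,0,-0.02,0,0,0],[0,0,-0.015,0,0,0],[0,0,-0.01,0,0,0],[0,0,0,0,0,0],[0,0,0,0,0,0]],
])

```text
time_s: 6.9
ee_pos: [552.9, 49.0, 324.3]
tcp_rot: [3.142, 0.001, -0.0]
contact_force: [0.1, -0.6, -1.8]
grip_width: 16.6
```

Run:
```python
from plant import bot
import cv2,numpy as np
from h import *
np.set_printoptions(precision=1,suppress=True)
o=bot.get_obs();print(o['time_s'],o['ee_pos'],o['grip_width'],o['contact_force'])
c=bot.capture("wrist");im=c["image"]
W=wcam(c['tool_from_camera'],o['ee_pos'],o['tcp_rot'])
# predicted brush: foot circle & head top circle if upright
p=o['ee_pos']; 
for z,r in((-179.5,17),(-84.5,17)):
    cv2.polylines(im,[np.round(proj(W,circ(p+[0,0,z],r))*8).astype(int)],True,(0,0,255),1,16,3)
cv2.polylines(im,[np.round(proj(W,circ([544,244.5,105],42))*8).astype(int)],True,(0,255,255),1,16,3)
cv2.imwrite("pics/w3.png",im);s=bot.capture("scene")["image"][60:250,190:390]
cv2.imwrite("pics/s3.png",cv2.resize(s,None,fx=3,fy=3))
```

```text
6.9 [552.9  49.  324.3] 16.55440970270485 [ 0.1 -0.6 -1.8]
```

View pics/w3.png

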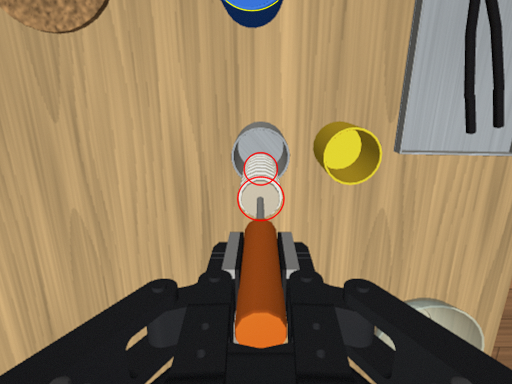

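View pics/s3.png

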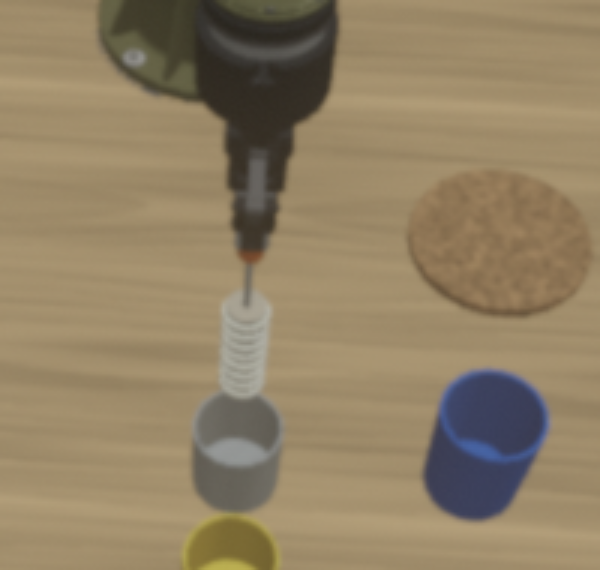

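The brush is held upright: the red predicted circles at the head foot (261,168) and head top (261,198) fit. The yellow blue-tumbler rim prediction also fits the picture at (252,8). I carry it over the blue tumbler.

Request:
jog_arm([
  [[-0.001,-0.01,0,0,0,0],[-0.001,-0.02,0,0,0,0],[-0.001,-0.03,0,0,0,0],[-0.001,-0.03,0,0,0,0],[-0.001,-0.03,0,0,0,0],[-0.001,-0.03,0,0,0,0],[-0.001,-0.025,0,0,0,0],[-0.001,-0.015,0,0,0,0],[-0.001,-0.0055,0,0,0,0],[0,0,0,0,0,0],[0,0,0,0,0,0],[0,0,0,0,0,0]],
])

```text
time_s: 8.2
ee_pos: [544.3, 243.7, 324.9]
tcp_rot: [3.142, -0.0, -0.001]
contact_force: [-0.5, -0.9, -0.6]
grip_width: 17.0
```

Run:
```python
from plant import bot
from h import *
np.set_printoptions(precision=1,suppress=True)
o=bot.get_obs();print(o['time_s'],o['ee_pos'],o['grip_width'],o['contact_force'])
c=bot.capture("wrist");im=c["image"]
W=wcam(c['tool_from_camera'],o['ee_pos'],o['tcp_rot'])
im=cv2.resize(im,None,fx=1.5,fy=1.5)
for r,z,col in((42,105,(0,255,255)),(39,0,(0,255,255)),):
    cv2.polylines(im,[np.round(proj(W,circ([544,244.5,z],r))*12).astype(int)],True,col,1,16,3)
cv2.polylines(im,[np.round(proj(W,circ(o['ee_pos']-[0,0,179.5],17))*12).astype(int)],True,(0,0,255),1,16,3)
cv2.imwrite("pics/w4.png",im)
s=bot.capture("scene")["image"][60:250,260:460]
cv2.imwrite("pics/s4.png",cv2.resize(s,None,fx=3,fy=3))
```

```text
8.2 [544.3 243.7 324.9] 17.012278124480655 [-0.5 -0.9 -0.6]
```

View pics/w4.png

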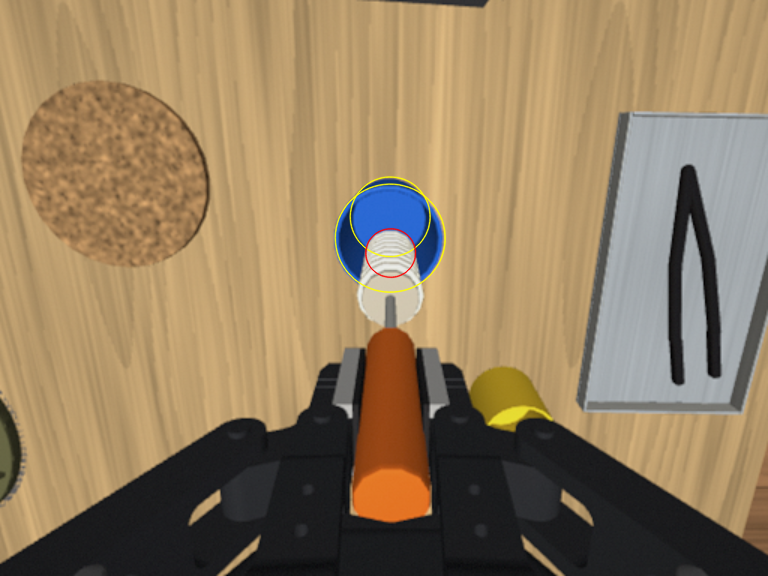

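View pics/s4.png

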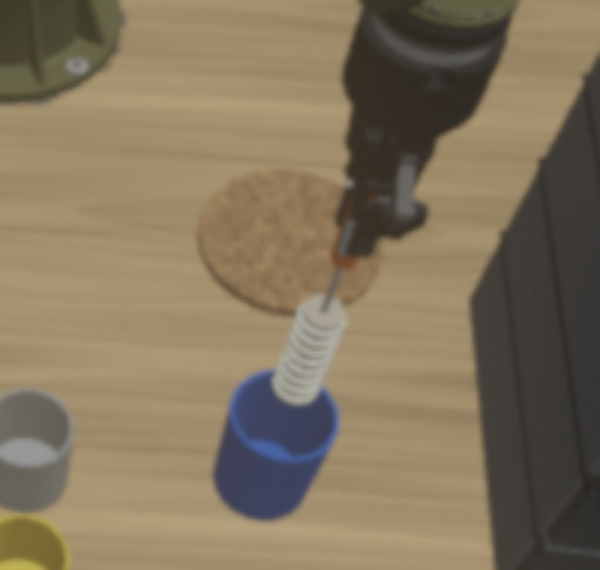

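The brush foot (red, (390,253)) sits inside the tumbler rim, and the rim prediction (yellow, centre (390,237)) matches. I go down, slowly at the end.

Request:
jog_arm([
  [[0,0,0.01,0,0,0],[0,0,0.015,0,0,0],[0,0,0.015,0,0,0],[0,0,0.015,0,0,0],[0,0,0.015,0,0,0],[0,0,0.015,0,0,0],[0,0,0.015,0,0,0],[0,0,0.015,0,0,0],[0,0,0.01,0,0,0],[0,0,0.005,0,0,0],[0,0,0.003,0,0,0],[0,0,0,0,0,0],[0,0,0,0,0,0]],
])

```text
time_s: 9.6
ee_pos: [544.3, 244.6, 192.3]
tcp_rot: [-3.141, -0.001, -0.0]
contact_force: [0.9, 0.0, -1.2]
grip_width: 16.6
```

Request:
jog_arm([
  [[0,0,0.002,0,0,0],[0,0,0.002,0,0,0],[0,0,0.001,0,0,0],[0,0,0,0,0,0],[0,0,0,0,0,0]],
])

```text
time_s: 10.1
ee_pos: [544.1, 244.6, 186.8]
tcp_rot: [-3.142, -0.0, -0.0]
contact_force: [-1.0, -0.2, -1.6]
grip_width: 16.6
```

Request:
jog_arm([
  [[0,0,0.001,0,0,0],[0,0,0.001,0,0,0],[0,0,0,0,0,0],[0,0,0,0,0,0]],
])

```text
time_s: 10.5
ee_pos: [544.3, 244.7, 185.5]
tcp_rot: [-3.141, -0.001, -0.0]
contact_force: [-1.7, -0.7, 5.6]
grip_width: 16.6
```

Request:
jog_arm([
  [[0,0,0.001,0,0,0],[0,0,0,0,0,0],[0,0,0,0,0,0]],
])

```text
time_s: 10.8
ee_pos: [544.6, 244.8, 185.5]
tcp_rot: [-3.141, -0.002, -0.0]
contact_force: [-2.6, 0.2, 12.7]
grip_width: 16.6
```

The foot reached the floor at TCP z 185.5, the same height as in the pot, with 12.7 N. Now I pull it up about 72 mm and push it down again.

Request:
jog_arm([
  [[0,0,-0.005,0,0,0],[0,0,-0.01,0,0,0],[0,0,-0.015,0,0,0],[0,0,-0.015,0,0,0],[0,0,-0.015,0,0,0],[0,0,-0.008,0,0,0],[0,0,-0.004,0,0,0],[0,0,0,0,0,0],[0,0,0,0,0,0],[0,0,0,0,0,0]],
])

```text
time_s: 11.8
ee_pos: [543.9, 244.5, 255.1]
tcp_rot: [3.141, 0.001, -0.0]
contact_force: [0.7, 0.4, -1.1]
grip_width: 16.3
```

Request:
jog_arm([
  [[0,0,0.005,0,0,0],[0,0,0.01,0,0,0],[0,0,0.015,0,0,0],[0,0,0.015,0,0,0],[0,0,0.012,0,0,0],[0,0,0.006,0,0,0],[0,0,0.003,0,0,0],[0,0,0.002,0,0,0],[0,0,0.002,0,0,0],[0,0,0.001,0,0,0],[0,0,0.001,0,0,0],[0,0,0,0,0,0],[0,0,0,0,0,0],[0,0,0,0,0,0]],
])

```text
time_s: 13.2
ee_pos: [544.6, 244.8, 185.5]
tcp_rot: [-3.141, -0.002, -0.0]
contact_force: [-1.9, -0.7, 8.6]
grip_width: 16.6
```

Run:
```python
from plant import bot
from h import *
o=bot.get_obs();print(o['time_s'],o['ee_pos'],o['contact_force'])
s=bot.capture("scene")["image"][60:250,260:460]
cv2.imwrite("pics/s5.png",cv2.resize(s,None,fx=3,fy=3))
```

```text
13.2 [544.55138691 244.80613107 185.49257942] [-1.86507925 -0.7104342   8.59399814]
```

View pics/s5.png

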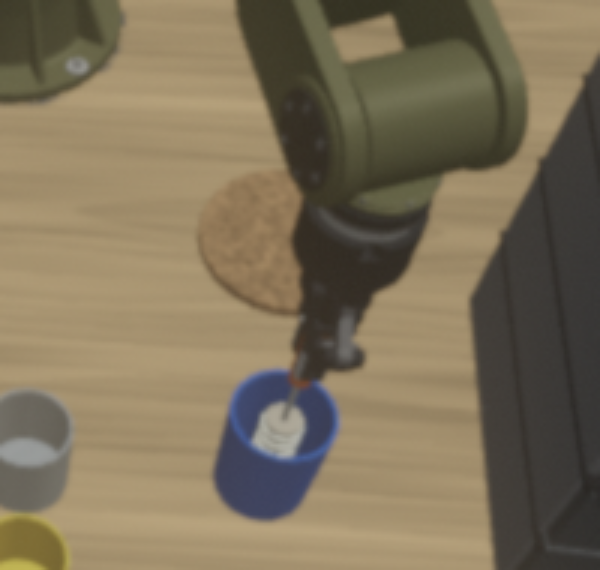

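It bottomed again at 185.5 with 8.6 N after a 69.6 mm stroke, and the tumbler is upright and unmoved in the picture. I lift out and carry the brush back over the pot.

Request:
jog_arm([
  [[0,0,-0.005,0,0,0],[0,0,-0.01,0,0,0],[0,0,-0.015,0,0,0],[0,0,-0.02,0,0,0],[0,0,-0.02,0,0,0],[0,0,-0.02,0,0,0],[0,0,-0.02,0,0,0],[0,0,-0.02,0,0,0],[0,0,-0.01,0,0,0],[0,0,0,0,0,0],[0,0,0,0,0,0]],
])

```text
time_s: 14.35
ee_pos: [544.0, 244.5, 323.0]
tcp_rot: [3.141, 0.001, -0.0]
contact_force: [-0.0, -0.2, -1.5]
grip_width: 16.2
```

Request:
jog_arm([
  [[0.001,0.01,0,0,0,0],[0.001,0.02,0,0,0,0],[0.001,0.03,0,0,0,0],[0.001,0.03,0,0,0,0],[0.001,0.03,0,0,0,0],[0.001,0.03,0,0,0,0],[0.001,0.025,0,0,0,0],[0.001,0.014,0,0,0,0],[0.001,0.0055,0,0,0,0],[0,0,0,0,0,0],[0,0,0,0,0,0],[0,0,0,0,0,0]],
])

```text
time_s: 15.55
ee_pos: [553.0, 50.9, 323.7]
tcp_rot: [-3.142, 0.0, 0.001]
contact_force: [0.3, -0.4, -1.1]
grip_width: 16.4
```

Run:
```python
from plant import bot
from h import *
np.set_printoptions(precision=1,suppress=True)
o=bot.get_obs();print(o['time_s'],o['ee_pos'],o['grip_width'],o['contact_force'])
c=bot.capture("wrist");im=c["image"]
W=wcam(c['tool_from_camera'],o['ee_pos'],o['tcp_rot'])
im=cv2.resize(im,None,fx=1.5,fy=1.5)
for r,z in((36,80),(36,0)):
    cv2.polylines(im,[np.round(proj(W,circ([553.5,50.5,z],r))*12).astype(int)],True,(0,255,255),1,16,3)
cv2.polylines(im,[np.round(proj(W,circ(o['ee_pos']-[0,0,179.5],17))*12).astype(int)],True,(0,0,255),1,16,3)
cv2.imwrite("pics/w6.png",im)
s=bot.capture("scene")["image"][60:250,190:390]
cv2.imwrite("pics/s6.png",cv2.resize(s,None,fx=3,fy=3))
```

```text
15.55 [553.   50.9 323.7] 16.40486476934589 [ 0.3 -0.4 -1.1]
```

View pics/w6.png

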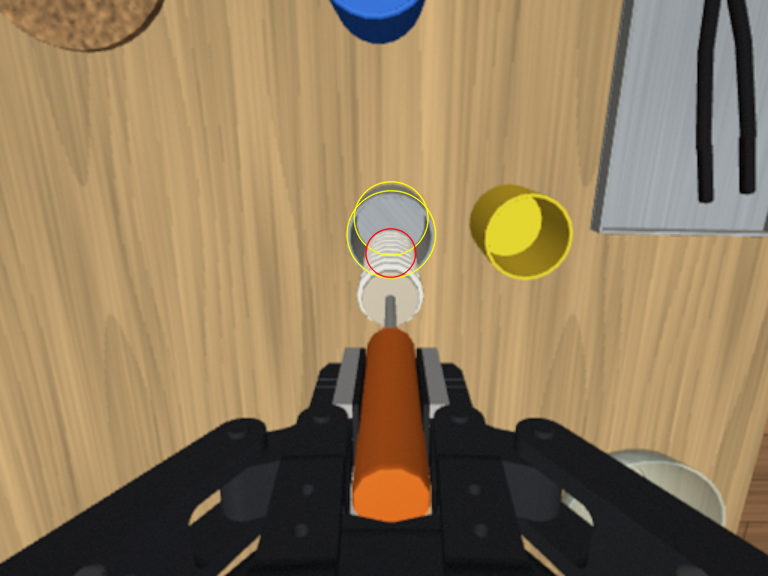

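View pics/s6.png

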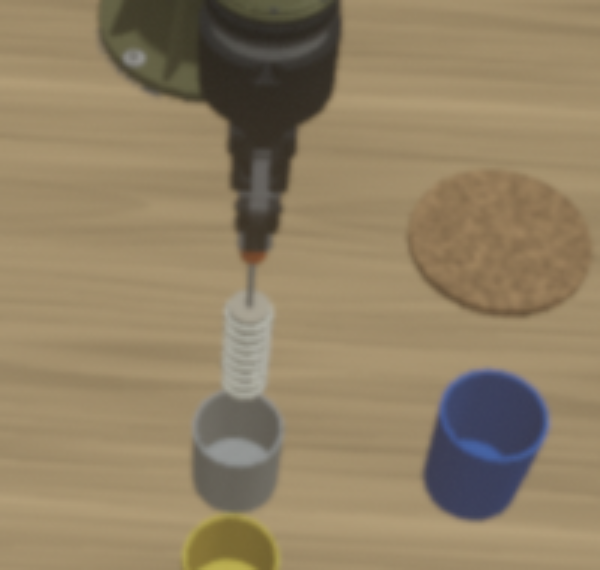

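The pot (yellow, centre (391,233)) and brush foot (red, (390,253)) line up, so I lower it into the pot.

Request:
jog_arm([
  [[0,0,0.01,0,0,0],[0,0,0.015,0,0,0],[0,0,0.015,0,0,0],[0,0,0.015,0,0,0],[0,0,0.015,0,0,0],[0,0,0.015,0,0,0],[0,0,0.015,0,0,0],[0,0,0.015,0,0,0],[0,0,0.01,0,0,0],[0,0,0.006,0,0,0],[0,0,0.003,0,0,0],[0,0,0.002,0,0,0],[0,0,0,0,0,0],[0,0,0,0,0,0]],
])

```text
time_s: 17.05
ee_pos: [553.2, 50.1, 188.2]
tcp_rot: [-3.142, -0.001, -0.0]
contact_force: [0.6, -0.1, -0.4]
grip_width: 16.6
```

Request:
jog_arm([
  [[0,0,0.001,0,0,0],[0,0,0.001,0,0,0],[0,0,0,0,0,0],[0,0,0,0,0,0]],
])

```text
time_s: 17.45
ee_pos: [553.1, 50.1, 185.8]
tcp_rot: [-3.142, -0.0, -0.0]
contact_force: [1.0, 1.5, -0.9]
grip_width: 16.5
```

Request:
jog_arm([
  [[0,0,0.0005,0,0,0],[0,0,0,0,0,0],[0,0,0,0,0,0],[0,0,0,0,0,0]],
])

```text
time_s: 17.85
ee_pos: [553.1, 50.1, 185.5]
tcp_rot: [3.142, -0.0, -0.0]
contact_force: [-0.4, -0.6, 3.3]
grip_width: 16.5
```

It is seated (3.3 N at the same height as before). I open gently, then fully.

Request:
jog_arm([
  [[0,0,0,0,0,0],[0,0,0,0,0,0],[0,0,0,0,0,0],[0,0,0,0,0,0],[0,0,0,0,0,0],[0,0,0,0,0,0]],
], jaw=40)

```text
time_s: 18.45
ee_pos: [553.1, 50.1, 185.3]
tcp_rot: [3.142, 0.0, -0.0]
contact_force: [0.3, 0.1, -0.1]
grip_width: 34.5
```

Request:
jog_arm([
  [[0,0,0,0,0,0],[0,0,0,0,0,0],[0,0,0,0,0,0],[0,0,0,0,0,0],[0,0,0,0,0,0],[0,0,0,0,0,0],[0,0,0,0,0,0]],
], jaw=90)

```text
time_s: 19.15
ee_pos: [553.1, 50.0, 185.3]
tcp_rot: [3.142, -0.0, -0.0]
contact_force: [-1.1, 0.4, -0.5]
grip_width: 76.7
```

Run:
```python
from plant import bot
from h import *
o=bot.get_obs();print(o['time_s'],o['ee_pos'],o['grip_width'],o['contact_force'])
cv2.imwrite("pics/w7.png",bot.capture("wrist")["image"])
```

```text
19.15 [553.0695392   50.03768821 185.30118825] 76.71619228699019 [-1.08758613  0.38924085 -0.46314049]
```

View pics/w7.png

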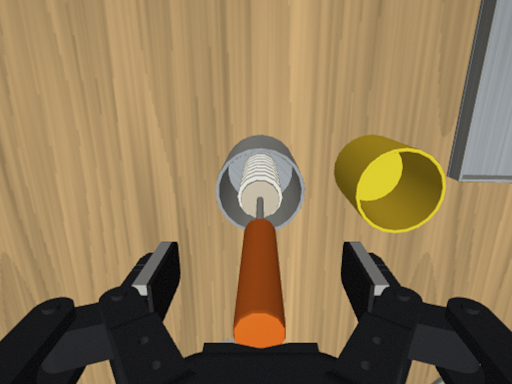

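The jaws are clear on both sides and the brush stands upright in the pot. I withdraw straight up, then move aside.

Request:
jog_arm([
  [[0,0,-0.01,0,0,0],[0,0,-0.02,0,0,0],[0,0,-0.02,0,0,0],[0,0,-0.02,0,0,0],[0,0,-0.02,0,0,0],[0,0,-0.02,0,0,0],[0,0,-0.02,0,0,0],[0,0,-0.02,0,0,0],[-0.03,0,0,0,0,0],[-0.03,0,0,0,0,0],[-0.03,0,0,0,0,0],[-0.03,0,0,0,0,0],[-0.03,0,0,0,0,0],[-0.02,0,0,0,0,0],[0,0,0,0,0,0],[0,0,0,0,0,0]],
])

```text
time_s: 20.8
ee_pos: [383.2, 50.1, 336.1]
tcp_rot: [-3.142, -0.002, -0.0]
contact_force: [-0.5, -0.0, 0.2]
grip_width: 76.7
```

Run:
```python
from plant import bot
from h import *
o=bot.get_obs();print(o['time_s'],o['ee_pos'],o['grip_width'],o['contact_force'])
S,T=cam('scene'),cam('top')
a=bot.capture("scene")["image"]
for im in (a,):
  for P,r in(([554,50,80],36),([544,244.5,105],42),([522.6,-204.2,105],42),([553,49.5,236],9)):
    q=proj(S,circ(P,r));cv2.polylines(im,[np.round(q*8).astype(int)],True,(0,0,255),1,16,3)
cv2.imwrite("pics/s8.png",cv2.resize(im[100:290,130:390],None,fx=3,fy=3))
```

```text
20.8 [383.22511821  50.09208517 336.13217584] 76.69442466778314 [-0.48322334 -0.02372446  0.19986933]
```

View pics/s8.png

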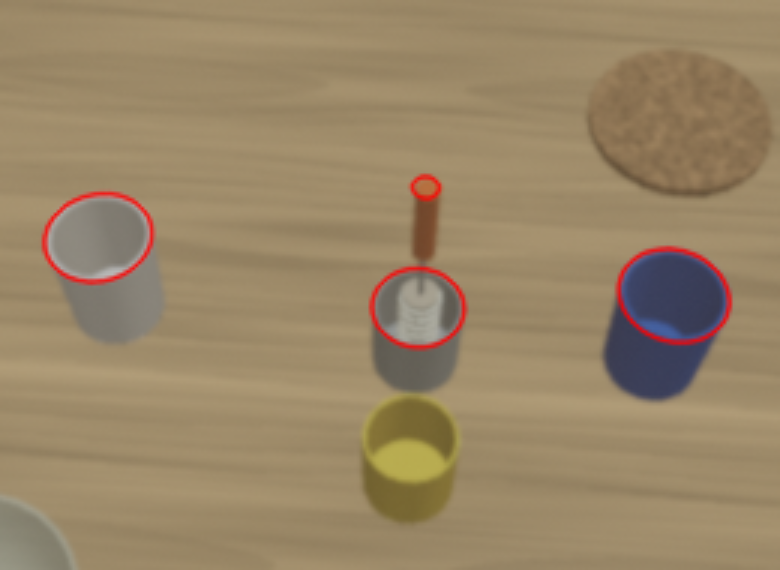

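The brush stands upright in the pot and both tumblers are where they started. The robot is clear, so I hand in.

Run:
```python
from plant import bot
print(bot.close_job())
```

```text
the job is handed in; nothing more can be done
None
```

The job is done and handed in after about 21 s of robot time; it reported no verdict.

- **Scrub:** I took the brush out of the steel pot and pushed it to the bottom of the blue tumbler (12.7 N on the floor). I then pulled it up 69.6 mm and pushed it down to the bottom again (8.6 N). The tool height at the floor was 185.5 mm both times, the same as in the pot, so the brush did not slip in the grip.
- **Return:** I put the brush back in the steel pot, head down, with 3.3 N on the pot floor, then let go and moved the gripper clear.
- **Last checks:** The final scene picture shows the brush upright in its pot. The blue and white tumblers are upright, with their rims on the outlines from the start, and the gripper touches nothing. No force reading was above 13 N.
- **Disagreements:** The scene and top cameras disagreed by about 2–6 mm, and two-view heights came out 3–8 mm low for the pot and tumblers. This was well within the clearances. I also misread the wrist camera's offset once, and corrected that before gripping.

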